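# Set the syrup portion selector and dispense

### The job

On the syrup pump's control deck, push the selector's tab round with a fingertip until its nose points squarely at the middle of the badge with three pips; only then press the round dispense key fully down, let it spring back, and leave the selector set there. Push and press only: lift nothing, do not pull the selector up off its seat, and leave the cup, jigger, stapler and pen pot where they stand.

Things in the scene. Friction and masses are not known exactly. Their poses are not given: they have to be found in the camera images.
- deck: control unit of the counter's syrup pump: a white box with a metal top, 280 mm (x) x 340 mm (y) x 70 mm tall, fixed to the counter. Origin at the centre of its underside; its -x side faces the robot when its yaw is 0; its yaw varies. Its flat top, 70 mm up, carries the selector in the middle, the dispense key towards the robot and four round marks on the far half
- dial_centre (a point): point on the selector's vertical turning axis, 83 mm above the counter, at the top face of the selector's black disc (110 mm diameter). The small steel hub cap on the disc is 28 mm across and 4 mm high
- dial (a joint): angle of the selector in rad, counter-clockwise from above; at 0 the tab points along the deck's +x (away from the robot). Stops at -1.8 and 1.8. It is stiff (about 0.12 N m, some 2.5 N at the tab), has no clicks or spring and stays where it is left
- tab_top (a point): middle of the top of the selector's tab, 119 mm above the counter and 52 mm out from the axis. The tab is an upright grey wing standing on the disc: 10 mm thick, running outwards from 31 mm to 77 mm from the axis, 36 mm tall above the disc (83 to 119 mm above the counter; the part beyond the disc's edge is free underneath), ending in a pointed nose. Its flat sides are what is pushed
- aim (a point): the spot on the deck that the tab's nose points at: on the tab's centre line, 105 mm from the axis, 73 mm above the counter; it turns with the selector. The marks' centres lie on the same 105 mm circle
- dial_lift (a joint): how far the selector has been pulled up off its seat, m (0 = seated, as at the start; a spring holds it down with about 5 N; it comes up by at most 20 mm). It should stay seated
- key (a joint): travel of the dispense key in m: 0 = up, 0.006 = fully down; springs back when let go; fully down takes about 5 N
- key_top (a point): centre of the top face of the dispense key, a round grey push button 36 mm across in a black housing 52 mm across on the deck; when up, its top is 92 mm above the counter and 10 mm above the housing; it lies 102 mm from the selector's axis towards the deck's -x edge; pressed straight down
- mark1: round white badge with one black pip, 48 mm across and 3 mm thick, fixed on top of the deck, 105 mm from the selector's axis (origin at the centre of its underside, 70 mm above the counter). The four badges stand at selector angles -1.55, -0.8, 0.8 and 1.55 rad; which one is where changes
- mark2: round white badge with two black pips, 48 mm across and 3 mm thick, fixed on top of the deck, 105 mm from the selector's axis (origin at the centre of its underside, 70 mm above the counter). The four badges stand at selector angles -1.55, -0.8, 0.8 and 1.55 rad; which one is where changes
- mark3: round white badge with three black pips, 48 mm across and 3 mm thick, fixed on top of the deck, 105 mm from the selector's axis (origin at the centre of its underside, 70 mm above the counter). The four badges stand at selector angles -1.55, -0.8, 0.8 and 1.55 rad; which one is where changes
- mark4: round white badge with four black pips, 48 mm across and 3 mm thick, fixed on top of the deck, 105 mm from the selector's axis (origin at the centre of its underside, 70 mm above the counter). The four badges stand at selector angles -1.55, -0.8, 0.8 and 1.55 rad; which one is where changes
- spout: fixed steel pouring spout beside the deck's left end: base plate 220 x 120 x 14 mm (origin under its centre, 280 mm along the deck's +y from the selector's axis), with a gooseneck 259 mm tall
- cup: orange open drinks cup, 88 mm across, 120 mm tall, waiting under the spout; loose, to be left alone; origin at the centre of its underside
- jigger: small steel measure, 44 mm across, 50 mm tall, standing loose on the front right corner of the deck; loose, to be left alone; origin at the centre of its underside
- stapler: black stapler, 130 x 36 x 54 mm, lying on the counter to the right of the deck; loose, to be left alone; origin at the centre of its underside
- pen_pot: white and brown pot of pens, 78 mm across, pens up to about 130 mm, standing to the right of the deck; loose, to be left alone; origin at the centre of its underside

How it is judged:
By the outcome, as a careful person would: the job done as asked, in the order asked, and still so for the second after the job is handed in, with the robot touching nothing.
It also fails if it takes over 54 s, if anything falls off the work surface, if the arm or the gripper's body presses on something with over 40 N, if the wrist force passes 120 N, or if a joint passes its speed limit or range.

### The arm

A 6-joint arm with a two-finger parallel gripper is mounted at the origin on the work surface. World frame = base frame: x ahead of the robot, y to its left, z up, the work surface at z = 0. Lengths are in m, angles in degrees, forces in N, time in s.
With the tool pointing down it reaches from about 0.25 to 0.725 m from the base axis. Payload 4 kg.
Tool frame: the origin (TCP) lies midway between the tips of the shut fingers; the grasp point (between the pads) lies 19 mm behind it (grasp_offset is the z of the grasp point in the tool frame, in m); z points along the fingers, y is the direction in which the jaws open and shut (so a half turn about z gives the same grasp; the last joint's range is limited). The gripper opens to 85 mm and grips with 20 to 120 N. Pads are 22 mm wide; open, the fingers measure 114 mm over their backs; the gripper's body (76 mm by 85 mm) begins 54 mm behind the grasp point. The pads swing forward as they close: fully open they stand 13 mm farther back than shut.
Start: joints at [-71.505, 13.785, 0.286, 76.501, 0, 90], TCP at [0.159, -0.474, 0.231] pointing down, gripper open.
Joint ranges: [-155.79, 155.79], [-60.16, 107.12], [-62.33, 73.08], [-114, 123.19], [-81.49, 82.49], [-180, 180]. Speed limits (degrees/s): [159.86, 159.86, 180, 180, 180, 180].

### API

Orientations are given as [roll, pitch, yaw] about the fixed x, y, z axes, in that order (R = Rz(yaw) Ry(pitch) Rx(roll)).
In Python, from rig import * gives the robot as it stands.
- The arm moves only by the shell command python3 -m pendant 'ROWS' [FORCE]. ROWS is JSON, one flat list of numbers, 7 for each row, row after row: the shift along the world's x, y, z in m, then the turn, a rotation vector about the world's x, y, z in rad, then the finger opening in m, from 0 to 0.0854. In form: [dx, dy, dz, wx, wy, wz, gripper, dx, dy, dz, wx, wy, wz, gripper, ...]. A call has 1 to 5 rows; each row shifts and turns the commanded pose from where the row before left it; what a row does not reach is not made up. A row lasts 1/8 s, in which the tool goes at most 62.5 mm and 10.7 degrees, less where a joint would pass 70% of its speed; a pose out of reach is approached as far as the arm can. A call is refused whole if a number of a shift passes 0.0625 or a number of a turn 0.188, either way. A call with a gripper value outside its range is refused whole. The fingers move at their own pace and stop on an object; FORCE is the grip in N (left out, the last holds). Time passes only in rows, so rows that do not move let the fingers close. It gives the time, the measured TCP pose, the force and the opening at its end, in the units of the state.
- read_state(): the state, without advancing time (a new reading comes with each control period).
- grab_frame(name): name is "side" or "top" or "wrist"; returns the picture (480x640x3 uint8, red, green, blue); there is no depth.
- camera_model(name): a dict with "camera_matrix" (3x3 intrinsics, pixels), "dist" ([k1, k2, p1, p2, k3] as OpenCV has them; the pictures are not rectified), "world_to_cam" (4x4, takes a point from world to camera coordinates). Camera axes: x right, y up, looking along -z (the intrinsics and any distortion apply to the point x, -y, -z); pixel columns grow to the right and rows downward; lengths in m; the calibration is good to about 2 mm. A picture is of the moment at which its call begins: read the wrist's pose just before it. camera_model takes no time and is no camera call; for the wrist camera it gives the pose at the moment of the call.
- hand_in(): hands the job in, once; it reports no verdict.
The state is a dict: "clock": time; "joint_positions": joint angles; "qvel": joint speeds; "joint_torque": joint torques, N m; "position": TCP position; "eef_rot": TCP orientation; "force": force on the tool from outside, world axes, zero at the start; "torque": the same for the moment, N m; "grip_width": opening from 0.0 (shut) to 1.0 (fully open).
Only numpy, scipy, OpenCV 4.12 (cv2) and the standard library are available. Lean on these libraries where they do the work, as an engineer would, in place of code of your own. Each camera call takes 0.05 s, during which the arm holds its last target.

## Working session

There is one attempt and no reset: what is moved stays moved. The work goes in short steps, Python scripts to look and compute and a shell command to move; the robot and the scene stay as the last step left them, time stands still between calls to the robot, and variables do not carry over. Pictures are saved under pics/ and viewed, and the job is handed in when it is done.

```bash
ls; mkdir -p pics; python3 - <<'E'
from rig import *
import cv2
print(read_state())
for n in ("top","side"):
    cv2.imwrite(f"pics/{n}0.png",grab_frame(n)[:,:,::-1]); m=camera_model(n); print(m)
E
```

```text
pics
{'clock': 0.0, 'joint_positions': array([-7.15058986e+01,  1.38308667e+01,  2.15841394e-01,  7.64997579e+01,
        6.10574732e-04,  9.00010527e+01]), 'qvel': array([ 0.05247234, -0.03420064,  0.11587308,  0.16168953,  0.09584263,
        0.05890199]), 'joint_torque': array([ 6.96625852e-05, -3.72319829e+01,  2.52406973e+01,  1.69113663e-02,
       -3.53293017e-04, -1.12654057e-06]), 'position': array([ 0.1584162 , -0.47360796,  0.2304387 ]), 'eef_rot': array([-1.79885217e+02, -6.08464487e-04,  1.84930474e+01]), 'force': array([ 0.43084708,  0.796896  , -0.22219166]), 'torque': array([-0.01812257,  0.04038491,  0.01935686]), 'grip_width': 1.0035299053589757}
{'camera_matrix': array([[482.47551726,   0.        , 322.28345486],
       [  0.        , 482.47551726, 240.67393874],
       [  0.        ,   0.        ,   1.        ]]), 'dist': array([-0.11373714,  0.        ,  0.        ,  0.        ,  0.        ]), 'world_to_cam': array([[-0.04684729, -0.99889208,  0.00446697,  0.03772682],
       [ 0.97029607, -0.04444272,  0.23780325, -0.61057347],
       [-0.23734125,  0.01547472,  0.97130307, -0.8239441 ],
       [ 0.        ,  0.        ,  0.        ,  1.        ]])}
{'camera_matrix': array([[491.21951987,   0.        , 318.69310745],
       [  0.        , 491.21951987, 244.17489496],
       [  0.        ,   0.        ,   1.        ]]), 'dist': array([-0.07759645,  0.        ,  0.        ,  0.        ,  0.        ]), 'world_to_cam': array([[ 0.97637795, -0.21503634, -0.02110614, -0.57648142],
       [ 0.16852239,  0.69674481,  0.69724234, -0.18786879],
       [-0.13522685, -0.6843289 ,  0.71652471, -0.99982959],
       [ 0.        ,  0.        ,  0.        ,  1.        ]])}
```

View pics/top0.png

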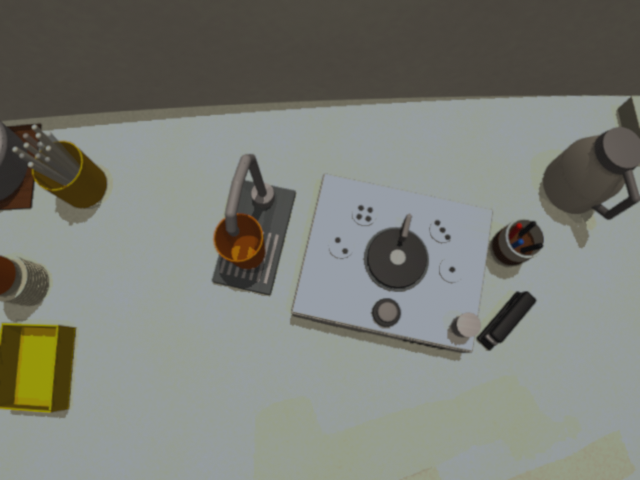

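View pics/side0.png

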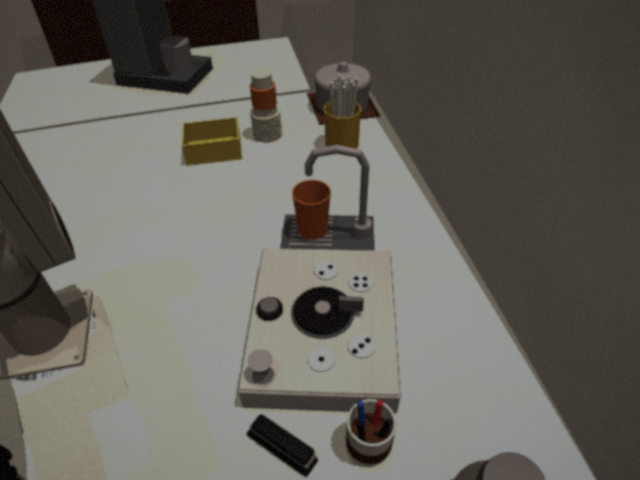

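The top view shows the selector disc at about (398,257) and the tab pointing to (407,218). The three-pip badge is at (441,231), the key at (387,311), the four-pip badge at (364,214), the two-pip at (341,246), the one-pip at (452,269) and the jigger at (467,325). Next I measure these precisely in both views.

```bash
cat > h.py <<'E'
import numpy as np, cv2
from rig import *
def ray(m,uv):
    K=m["camera_matrix"];T=m["world_to_cam"]
    p=cv2.undistortPoints(np.array([[uv]],float),K,m["dist"])[0,0]
    R=T[:3,:3];c=-R.T@T[:3,3]
    return c,R.T@np.array([p[0],-p[1],-1.])
def onz(m,uv,z):
    c,d=ray(m,uv);return c+d*(z-c[2])/d[2]
def pix(m,P):
    T=m["world_to_cam"];q=T[:3,:3]@np.array(P,float)+T[:3,3]
    return cv2.projectPoints(np.array([[q[0],-q[1],-q[2]]]),np.zeros(3),np.zeros(3),m["camera_matrix"],m["dist"])[0][0,0]
E
python3 - <<'E'
from h import *
for n,box in (("top",(325,195,475,335)),("side",(245,250,385,400))):
    im=cv2.imread(f"pics/{n}0.png");m=camera_model(n)
    x0,y0,x1,y1=box
    s=4
    g=cv2.resize(im[y0:y1,x0:x1],None,fx=s,fy=s,interpolation=cv2.INTER_CUBIC)
    cv2.imwrite(f"pics/{n}z.png",g)
    gr=cv2.cvtColor(g,cv2.COLOR_BGR2GRAY)
    for th in (45,70,100):
        print(n,th)
        cs,_=cv2.findContours((gr<th).astype(np.uint8),cv2.RETR_EXTERNAL,cv2.CHAIN_APPROX_NONE)
        for c in cs:
            a=cv2.contourArea(c)
            if a<60: continue
            M=cv2.moments(c);u=np.array([M['m10'],M['m01']])/M['m00']/s+np.array([x0,y0])+.5/s-.5
            print(round(a/16,1),u.round(1),onz(m,u,.073).round(4),onz(m,u,.083)[:2].round(4))
E
```

```text
top 45
102.8 [385.3 279.5] [ 0.5334 -0.1025  0.073 ] [ 0.5318 -0.1011]
75.7 [400.2 239.1] [ 0.6082 -0.1364  0.073 ] [ 0.6058 -0.1345]
top 70
88.2 [349.2 327.7] [ 0.4494 -0.0313  0.073 ] [ 0.4489 -0.0306]
70.9 [454.5 327.9] [ 0.4388 -0.2216  0.073 ] [ 0.4384 -0.2188]
588.6 [385.8 312.4] [ 0.4733 -0.0989  0.073 ] [ 0.4725 -0.0975]
10.6 [451.7 269.1] [ 0.5466 -0.2276  0.073 ] [ 0.5449 -0.2247]
8.3 [344.6 250.7] [ 0.5908 -0.031   0.073 ] [ 0.5886 -0.0304]
8.7 [337.3 239.8] [ 0.6123 -0.0187  0.073 ] [ 0.6098 -0.0182]
9.7 [447.2 236.9] [ 0.6084 -0.2257  0.073 ] [ 0.606  -0.2229]
9.8 [442.  229.6] [ 0.6229 -0.2175  0.073 ] [ 0.6204 -0.2147]
9.6 [437.  222.4] [ 0.6374 -0.2092  0.073 ] [ 0.6346 -0.2066]
2867.4 [396.1 258.8] [ 0.571  -0.1254  0.073 ] [ 0.569  -0.1237]
9.3 [367.8 218.4] [ 0.6512 -0.0784  0.073 ] [ 0.6483 -0.0772]
8.0 [358.6 216.3] [ 0.656  -0.0613  0.073 ] [ 0.6531 -0.0604]
8.0 [369.6 209.6] [ 0.6683 -0.083   0.073 ] [ 0.6652 -0.0818]
8.3 [360.5 207.6] [ 0.673  -0.0659  0.073 ] [ 0.6699 -0.0649]
top 100
270.7 [352.2 328.1] [ 0.4484 -0.0365  0.073 ] [ 0.4478 -0.0358]
115.7 [454.
[... 2401 characters left out ...]
323]
24.8 [354.1 351. ] [ 0.6074 -0.2249  0.073 ] [ 0.6055 -0.2308]
21.9 [360.9 345.3] [ 0.6225 -0.2162  0.073 ] [ 0.6203 -0.2223]
21.6 [367.3 339.9] [ 0.637  -0.2077  0.073 ] [ 0.6347 -0.2139]
524.4 [269.1 308.8] [ 0.4727 -0.0967  0.073 ] [ 0.4725 -0.1043]
2770.6 [324.5 311.8] [ 0.5752 -0.128   0.073 ] [ 0.5737 -0.1352]
14.8 [364.6 284.8] [ 0.6681 -0.0817  0.073 ] [ 0.6654 -0.0895]
15.4 [355.7 284.6] [ 0.6509 -0.0771  0.073 ] [ 0.6484 -0.085 ]
13.8 [364.5 278.2] [ 0.6726 -0.065   0.073 ] [ 0.6698 -0.073 ]
14.1 [355.8 277.9] [ 0.6557 -0.0602  0.073 ] [ 0.6532 -0.0683]
13.7 [320.9 272.6] [ 0.5901 -0.0299  0.073 ] [ 0.5884 -0.0384]
12.7 [329.9 266.4] [ 0.612  -0.0175  0.073 ] [ 0.61   -0.0261]
```

```bash
python3 - <<'E'
from h import *
E
```

```text
(no output)
```

View pics/topz.png

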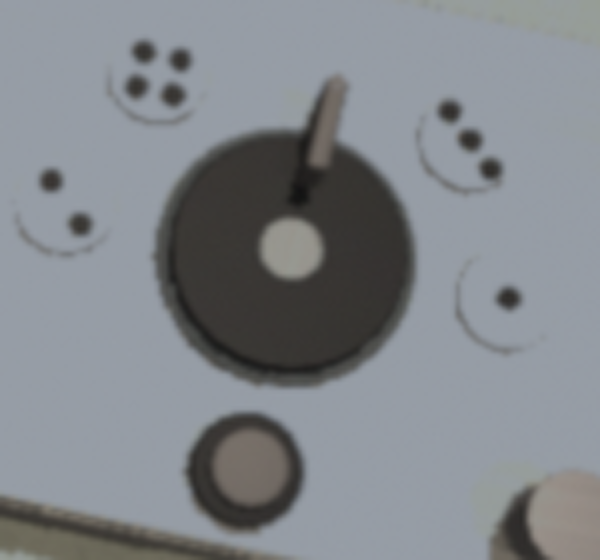

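View pics/sidez.png

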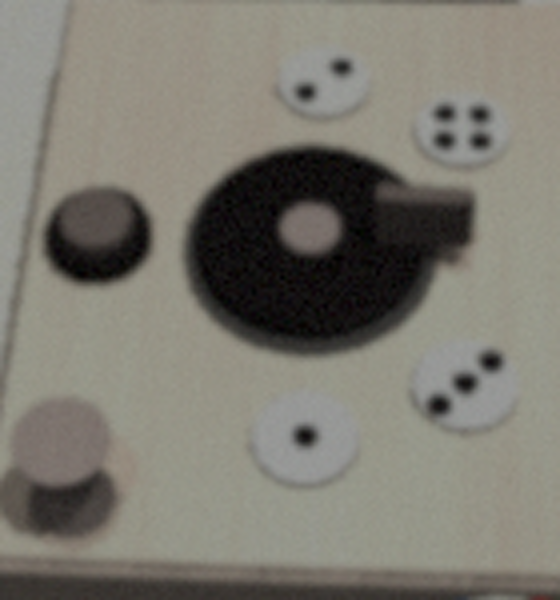

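```bash
python3 - <<'E'
from h import *
from scipy.spatial.transform import Rotation
ang=np.array([-1.55,-.8,.8,1.55])
W=np.array([[.5464,-.2270],[.6227,-.2169],[.6619,-.0718],[.6013,-.0245]])
L=.105*np.c_[np.cos(ang),np.sin(ang)]
lc=L.mean(0);wc=W.mean(0);H=(L-lc).T@(W-wc);yaw=np.arctan2(H[0,1]-H[1,0],H[0,0]+H[1,1])
R=np.array([[np.cos(yaw),-np.sin(yaw)],[np.sin(yaw),np.cos(yaw)]])
c=wc-R@lc;print("yaw",np.degrees(yaw),"c",c,"res",(W-c-L@R.T).round(4).tolist())
print("key exp",c+R@[-.102,0])
m=camera_model("top");s=camera_model("side")
f=lambda u,v:(u/4+325-.375,v/4+195-.375)
print("key top meas",onz(m,f(251,467),.092),"side",onz(s,(98/4+244.6,218/4+249.6),.092))
print("hub",onz(m,f(292,248),.087), onz(s,(310/4+244.6,228/4+249.6),.087))
a=onz(m,f(317,166),.119)[:2];b=onz(m,f(338,80),.119)[:2]
print("tab",a,b,[np.hypot(*(p-c)) for p in(a,b)],[np.degrees(np.arctan2(*(p-c)[::-1])-yaw) for p in(a,b)])
print("jigger", onz(m,(467,325),.12))
E
```

```text
yaw -15.158234339553614 c [ 0.57171677 -0.12520014] res [[0.0, 0.0001], [0.0001, 0.0001], [-0.0001, -0.0002], [0.0, -0.0001]]
key exp [ 0.47326562 -0.0985286 ]
key top meas [ 0.47344798 -0.09914625  0.092     ] side [ 0.47406245 -0.10015018  0.092     ]
hub [ 0.57218597 -0.12620994  0.087     ] [ 0.57132669 -0.1252733   0.087     ]
tab [ 0.60224117 -0.13489579] [ 0.6415357  -0.14790781] [np.float64(0.032027256441884006), np.float64(0.07341881546383021)] [np.float64(-2.4634930346734603), np.float64(-2.85818725485099)]
jigger [ 0.44029939 -0.23071178  0.12      ]
```

Fit residuals are about 0.1 mm. The axis is at (0.5717, -0.1252), the deck yaw is -15.2° and the tab is at about -2.7°, so it has to go to -45.8° (three-pip badge). First move: travel high with the fingers shut to the +y side of the tab.

```bash
python3 -m pendant '[0.048,0.036,0,0,0,0.094,0,0.048,0.036,0,0,0,0.094,0,0.048,0.036,0,0,0,0.094,0,0.048,0.036,0,0,0,0.094,0,0.048,0.036,0,0,0,0.094,0]' 30; python3 -m pendant '[0.048,0.036,0,0,0,0.094,0,0.048,0.036,0,0,0,0.094,0,0.048,0.036,0,0,0,0.094,0,0.048,0.036,0,0,0,0.094,0,0.048,0.036,0,0,0,0.094,0]'
```

```text
clock: 0.72
position: [0.3997, -0.2927, 0.231]
eef_rot: [-180.0, 0.0, 45.6]
force: [0.4, -1.0, 0.1]
grip_width: -0.001
clock: 1.35
position: [0.6397, -0.1128, 0.2307]
eef_rot: [-180.0, 0.0, 72.5]
force: [1.8, -0.8, 0.7]
grip_width: -0.0
```

```bash
python3 -m pendant '[0.002,0.003,-0.03,0,0,0,0,0.001,0.001,-0.03,0,0,0,0,0,0,-0.03,0,0,0,0,0,0,0,0,0,0,0]'; python3 - <<'E'
from h import *
for n in("top","side"):
    im=grab_frame(n);cv2.imwrite(f"pics/{n}1.png",im[:,:,::-1])
    p=pix(camera_model(n),read_state()["position"]);print(n,p)
a=cv2.imread("pics/top1.png")[150:350,300:500];b=cv2.imread("pics/side1.png")[230:430,220:420]
cv2.imwrite("pics/c1.png",cv2.resize(np.hstack([a,b]),None,fx=2,fy=2))
E
```

```text
clock: 1.85
position: [0.6391, -0.1096, 0.1375]
eef_rot: [-179.5, 0.1, 72.4]
force: [-0.8, 0.4, -0.8]
grip_width: -0.002
top [389.83612508 212.65572584]
side [356.83080681 275.39255868]
```

View pics/c1.png

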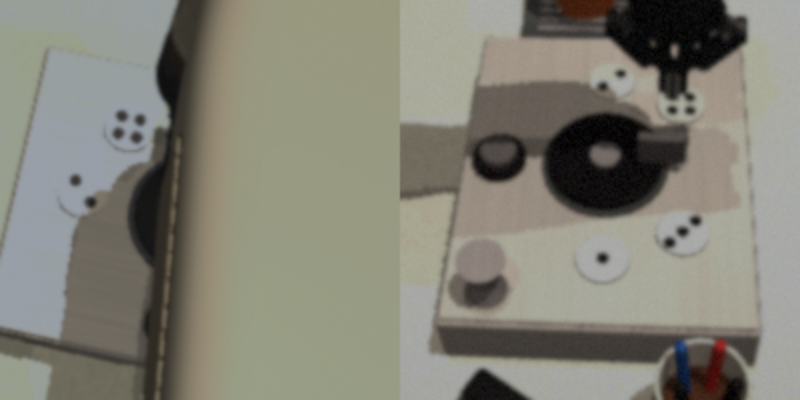

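The arm blocks the top view. In the side view the shut fingertip is at about (357,275), clear on the +y side of the tab at (352,305). I descend and work out the arc.

```bash
python3 -m pendant '[0.002,0,-0.021,0,0,0,0,0.001,0,-0.021,0,0,0,0,0,0,0,0,0,0,0]'; python3 - <<'E'
from h import *
c=np.array([.5717,-.1252]);p=read_state()["position"];print(p)
q=p[:2];
for off,th in ((20,-17.9),(16,-17.9),(16,-23),(16,-29),(16,-35),(16,-41),(16,-47),(16,-53),(16,-58),(16,-61)):
    t=np.radians(th);n=np.array([-np.sin(t),np.cos(t)]);u=np.array([np.cos(t),np.sin(t)])
    g=c+.062*u+off/1e3*n;print(th,g.round(4),(g-q).round(4));q=g
E
```

```text
clock: 2.33
position: [0.6443, -0.1103, 0.0994]
eef_rot: [-179.9, 0.0, 72.3]
force: [-0.1, 1.1, 0.1]
grip_width: -0.002
[ 0.6443082  -0.11027562  0.09939101]
-17.9 [ 0.6368 -0.1252] [-0.0075 -0.0149]
-17.9 [ 0.6356 -0.129 ] [-0.0012 -0.0038]
-23 [ 0.635  -0.1347] [-0.0006 -0.0057]
-29 [ 0.6337 -0.1413] [-0.0013 -0.0066]
-35 [ 0.6317 -0.1477] [-0.002  -0.0064]
-41 [ 0.629  -0.1538] [-0.0027 -0.0061]
-47 [ 0.6257 -0.1596] [-0.0033 -0.0058]
-53 [ 0.6218 -0.1651] [-0.0039 -0.0055]
-58 [ 0.6181 -0.1693] [-0.0037 -0.0042]
-61 [ 0.6158 -0.1717] [-0.0024 -0.0024]
```

```bash
python3 -m pendant '[-0.004,-0.0075,0,0,0,0,0,-0.0035,-0.0075,0,0,0,0,0,-0.0012,-0.0038,0,0,0,0,0,-0.0006,-0.0057,0,0,0,-0.089,0,0,0,0,0,0,0,0]'
```

```text
clock: 2.95
position: [0.6357, -0.135, 0.1001]
eef_rot: [179.9, -0.0, 67.3]
force: [0.4, 0.4, 0.7]
grip_width: -0.002
```

```bash
python3 - <<'E'
from h import *
print(read_state()["position"],read_state()["force"])
for n in("side",):
    im=grab_frame(n);cv2.imwrite(f"pics/{n}2.png",cv2.resize(im[240:400,240:400,::-1],None,fx=3.5,fy=3.5,interpolation=cv2.INTER_CUBIC))
E
```

```text
[ 0.63570073 -0.13500841  0.10008825] [0.41745904 0.4470584  0.70339912]
```

View pics/side2.png

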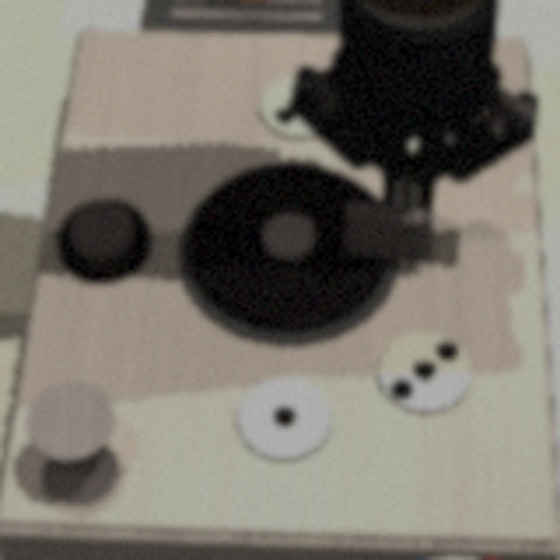

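The side view shows the fingertip against the tab's +y face at (415,215 in the crop), with the tab just starting to turn. I continue along the arc.

```bash
python3 -m pendant '[-0.0017,-0.0063,-0.002,0,0,-0.105,0,-0.002,-0.0064,-0.001,0,0,-0.105,0,-0.0027,-0.0061,0,0,0,-0.105,0,0,0,0,0,0,0,0]'; python3 - <<'E'
from h import *
print(read_state()["position"],read_state()["force"])
for n in("side",):
    im=grab_frame(n);cv2.imwrite(f"pics/{n}3.png",cv2.resize(im[240:400,240:400,::-1],None,fx=3.5,fy=3.5,interpolation=cv2.INTER_CUBIC))
E
```

```text
clock: 3.5
position: [0.6291, -0.1536, 0.0966]
eef_rot: [180.0, -0.0, 49.3]
force: [1.8, 0.5, 0.5]
grip_width: -0.003
[ 0.62909036 -0.15363937  0.09657857] [1.83161682 0.46711047 0.48557603]
```

View pics/side3.png

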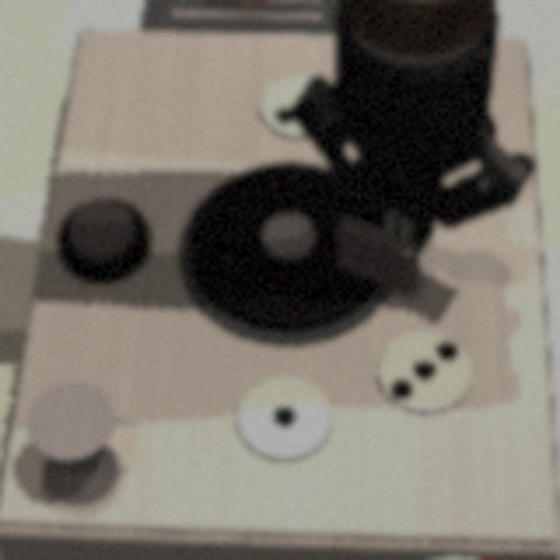

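The tab follows well: its nose is now at (440,305) and heading for the three-pip badge. I go on to -58° world.

```bash
python3 -m pendant '[-0.0033,-0.0058,0,0,0,-0.105,0,-0.0039,-0.0055,0,0,0,-0.105,0,-0.0037,-0.0042,0,0,0,-0.087,0,0,0,0,0,0,0,0,0,0,0,0,0,0,0]'; python3 - <<'E'
from h import *
print(read_state()["position"],read_state()["force"])
for n in("side",):
    im=grab_frame(n);cv2.imwrite(f"pics/{n}4r.png",im[:,:,::-1]);cv2.imwrite(f"pics/{n}4.png",cv2.resize(im[280:380,290:390,::-1],None,fx=6,fy=6,interpolation=cv2.INTER_CUBIC))
E
```

```text
clock: 4.18
position: [0.618, -0.1689, 0.0963]
eef_rot: [180.0, 0.0, 32.3]
force: [1.7, 1.0, 1.0]
grip_width: 0.003
[ 0.61802508 -0.16889297  0.09625977] [1.70088821 0.96226317 0.9728921 ]
```

View pics/side4.png

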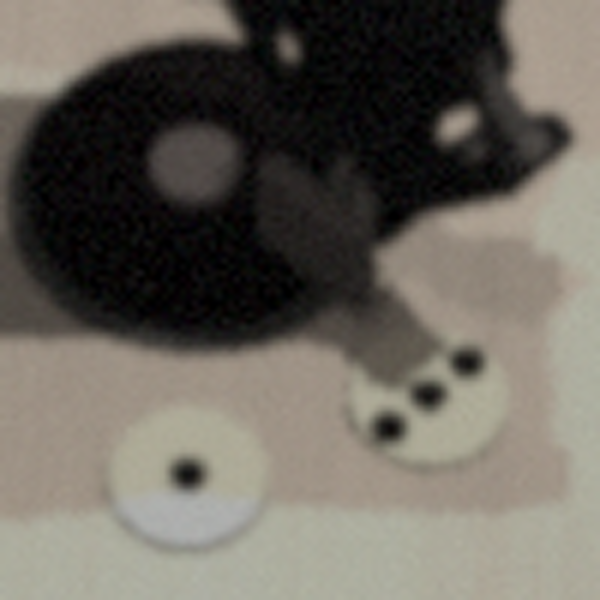

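Backing off, rising and clearing the top view to measure the angle exactly.

```bash
python3 -m pendant '[0.017,0.011,0,0,0,0,0,0,0,0.05,0,0,0,0,0,0,0.05,0,0,0,0,-0.04,-0.04,0.03,0,0,0,0,-0.05,-0.05,0,0,0,0,0]'; python3 -m pendant '[-0.05,-0.05,0,0,0,0,0,-0.05,-0.05,0,0,0,0,0,-0.03,-0.04,0,0,0,0,0,0,0,0,0,0,0,0]'; python3 - <<'E'
from h import *
for n in("top","side"):
    im=grab_frame(n);cv2.imwrite(f"pics/{n}5r.png",im[:,:,::-1])
a=cv2.imread("pics/top5r.png");b=cv2.imread("pics/side5r.png")
cv2.imwrite("pics/c5.png",np.hstack([cv2.resize(a[200:300,370:470],None,fx=4,fy=4,interpolation=2),cv2.resize(b[280:380,290:390],None,fx=4,fy=4,interpolation=2)]))
E
```

```text
clock: 4.85
position: [0.553, -0.2421, 0.2288]
eef_rot: [179.7, -0.2, 32.4]
force: [0.7, -0.8, 0.1]
grip_width: 0.004
clock: 5.35
position: [0.4307, -0.3722, 0.2255]
eef_rot: [-180.0, 0.1, 31.9]
force: [-0.0, 0.7, 0.0]
grip_width: 0.004
```

View pics/c5.png

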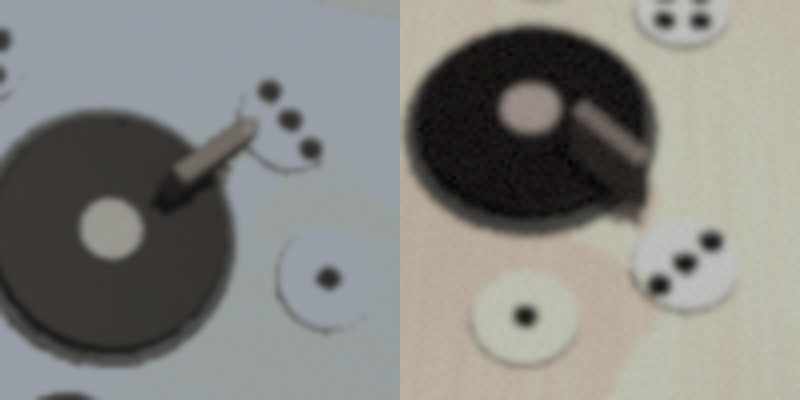

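```bash
cat > tab.py <<'E'
from h import *
import sys
c=np.array([.5717,-.1252]);yaw=np.radians(-15.16)
def tab(f,n,sx,ref=None):
    m=camera_model(n);im=cv2.imread(f);s=6
    g=cv2.resize(im,None,fx=s,fy=s,interpolation=cv2.INTER_CUBIC).astype(int)
    # world grid at z=.119 around axis
    vs,us=np.mgrid[0:g.shape[0],0:g.shape[1]]
    ctr=pix(m,[c[0],c[1],.119]);box=(abs((us+.5)/s-.5-ctr[0])<50)&(abs((vs+.5)/s-.5-ctr[1])<50)
    K=box&sx(g)
    idx=np.argwhere(K);uv=(idx[:,::-1]+.5)/s-.5
    W=np.array([onz(m,p,.119)[:2] for p in uv])-c
    r=np.hypot(*W.T);k=(r>.03)&(r<.079);idx=idx[k]
    mk=np.zeros(g.shape[:2],np.uint8);mk[idx[:,0],idx[:,1]]=1
    nl,lab,st,ce=cv2.connectedComponentsWithStats(mk);i=1+np.argmax(st[1:,4])
    idx=np.argwhere(lab==i);uv=(idx[:,::-1]+.5)/s-.5
    W=np.array([onz(m,p,.119)[:2] for p in uv])-c
    r=np.hypot(*W.T);mn=W.mean(0)
    d=np.linalg.svd(W-mn,full_matrices=False)[2][0]; d*=np.sign(d@mn)
    nn=np.array([-d[1],d[0]])
    print(n,"px",st[i,4]/s/s,"r",r.min().round(4),r.max().round(4),"width",np.percentile((W-mn)@nn,[3,97]).round(4),"dir",np.degrees(np.arctan2(d[1],d[0])-yaw).round(2),"centroid",np.degrees(np.arctan2(mn[1],mn[0])-yaw).round(2), "off-axis mm",(1e3*mn@nn).round(2))
topm=lambda g:(g[...,2]>g[...,0]+5)&(g[...,2]>75)
sidem=lambda g:(g.sum(2)>165)&(g.sum(2)<460)&(g[...,2]>g[...,1]+2)
E
python3 - <<'E'
from tab import *
im=cv2.imread("pics/top5r.png")
for p in((404,241),(424,237),(433,231),(410,222),(398,257)):print(im[p[1],p[0]])
for f in ("0","5r"):
    tab(f"pics/top{f}.png","top",topm)
    tab(f"pics/side{f}.png","side",sidem)
E
```

```text
[51 53 56]
[101 107 114]
[113 117 122]
[167 159 152]
[146 153 152]
top px 102.6111111111111 r 0.0318 0.0743 width [-0.0041  0.0041] dir -1.49 centroid -2.38 off-axis mm -0.8
side px 1462.8333333333333 r 0.03 0.079 width [-0.0428  0.0457] dir 190.03 centroid 127.88 off-axis mm -25.88
top px 105.75 r 0.0317 0.0748 width [-0.0042  0.0041] dir -44.61 centroid -43.49 off-axis mm 1.0
side px 132.30555555555557 r 0.0306 0.0778 width [-0.0056  0.0055] dir -43.25 centroid -43.97 off-axis mm -0.68
```

Top and side agree on about -43.8° (directions -44.6 and -43.3, centroids -43.5 and -44.0), and the target is -45.8°. So another 2° is needed: final fingertip at about (0.6164, -0.1705), yaw 30.3°.

```bash
python3 -m pendant '[0.0497,0.0524,0,0,0,-0.014,0,0.0497,0.0524,0,0,0,-0.014,0,0.0497,0.0524,0,0,0,0,0,0.0497,0.0524,0,0,0,0,0,0,0,0,0,0,0,0]'; python3 -m pendant '[0,0,-0.043,0,0,0,0,0,0,-0.043,0,0,0,0,0,0,-0.043,0,0,0,0,0,0,0,0,0,0,0,0,0,0,0,0,0,0]'
```

```text
clock: 6.08
position: [0.6085, -0.182, 0.2244]
eef_rot: [-179.9, -0.0, 31.2]
force: [-0.3, -1.0, -0.3]
grip_width: -0.002
clock: 6.7
position: [0.6125, -0.1887, 0.1094]
eef_rot: [179.2, -0.9, 30.7]
force: [-4.7, 3.2, 40.6]
grip_width: 0.004
```

The lateral travel fell short of the rows sent, so I came down on the tab's nose (40 N). I raise at once.

```bash
python3 -m pendant '[0,0,0.05,0,0,0,0,0,0,0.05,0,0,0,0]'; python3 - <<'E'
from h import *
print(read_state())
im=grab_frame("side");cv2.imwrite("pics/side6r.png",im[:,:,::-1]);cv2.imwrite("pics/s6.png",cv2.resize(im[240:400,240:400,::-1],None,fx=3.5,fy=3.5,interpolation=2))
E
```

```text
clock: 6.95
position: [0.6048, -0.1875, 0.1984]
eef_rot: [-180.0, 0.0, 30.7]
force: [0.4, 0.1, -0.6]
grip_width: 0.001
{'clock': 6.95, 'joint_positions': array([-1.72108723e+01,  3.00756264e+01,  1.94460745e+01,  7.93911778e+01,
       -1.87761652e-02,  1.32111397e+02]), 'qvel': array([ -0.1341147 , -10.45827653,  42.54351004,  52.83006447,
         0.06414491,  -0.07896047]), 'joint_torque': array([ 5.59640501e-02, -5.09371161e+01,  2.35116524e+01, -8.80561173e-01,
        4.58648661e-03, -7.18066963e-05]), 'position': array([ 0.60484262, -0.18745997,  0.19835018]), 'eef_rot': array([-1.79997213e+02,  2.78297772e-02,  3.06777350e+01]), 'force': array([ 0.40775143,  0.11919936, -0.5957559 ]), 'torque': array([ 0.05433563, -0.0643593 , -0.02439925]), 'grip_width': 0.0011927448781116627}
```

View pics/s6.png

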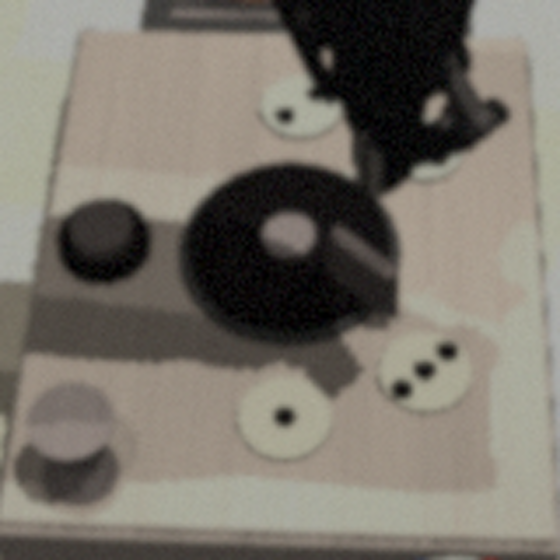

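```bash
python3 - <<'E'
from tab import *
tab("pics/side6r.png","side",lambda g:(g.sum(2)>150)&(g.sum(2)<460)&(g[...,2]>g[...,1]+2))
tab("pics/side6r.png","side",lambda g:(g.sum(2)>190)&(g.sum(2)<460))
im=cv2.imread("pics/side6r.png");print(im[312,343],im[320,345]);
cv2.imwrite("pics/s6z.png",cv2.resize(im[290:350,310:370],None,fx=9,fy=9,interpolation=2))
E
```

```text
side px 1001.3333333333334 r 0.03 0.079 width [-0.0352  0.0437] dir -135.61 centroid 142.06 off-axis mm -39.43
side px 1081.111111111111 r 0.03 0.079 width [-0.0345  0.043 ] dir -136.96 centroid 135.3 off-axis mm -39.78
[73 78 85] [32 29 31]
```

View pics/s6z.png

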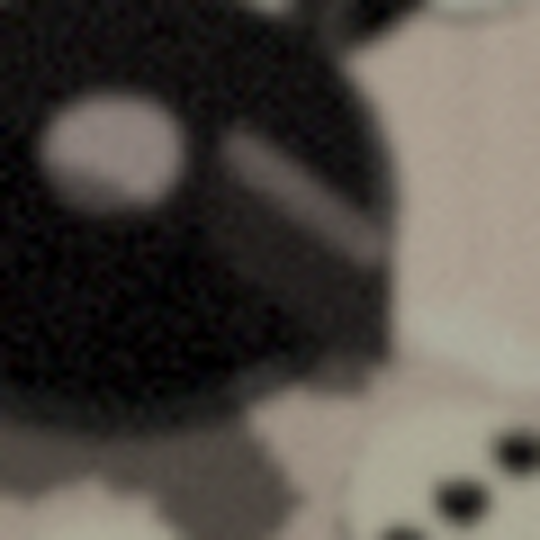

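```bash
python3 - <<'E'
import re
s=open('tab.py').read()
s=s.replace("k=(r>.03)&(r<.079)","k=(r>.03)&(r<.079)&((abs(np.degrees(np.arctan2(W[:,1],W[:,0])-yaw)+45)<(22 if ref else 400)))")
open('tab.py','w').write(s)
from tab import *
tab("pics/side5r.png","side",sidem,1)
for t in(140,165,190):tab("pics/side6r.png","side",lambda g:(g.sum(2)>t)&(g.sum(2)<360)&(g[...,2]>g[...,1]+2),1)
print(read_state()["position"])
E
```

```text
side px 132.30555555555557 r 0.0306 0.0778 width [-0.0056  0.0055] dir -43.25 centroid -43.97 off-axis mm -0.68
side px 136.41666666666666 r 0.0308 0.079 width [-0.0065  0.0142] dir -38.22 centroid -39.57 off-axis mm -1.3
side px 116.47222222222223 r 0.0315 0.079 width [-0.006   0.0136] dir -37.23 centroid -39.26 off-axis mm -1.99
side px 96.25 r 0.0322 0.079 width [-0.0056  0.0137] dir -36.45 centroid -38.99 off-axis mm -2.51
[ 0.60813063 -0.18849504  0.20674645]
```

```bash
python3 - <<'E'
from h import *
s=camera_model("side");c=np.array([.5717,-.1252]);yaw=np.radians(-15.16)
for nm,a,b in(("6",(310+232/9-.45,290+141/9-.45),(310+372/9-.45,290+246/9-.45)),("5",(290+183/4-.4,280+110/4-.4),(290+242/4-.4,280+157/4-.4))):
    A,B=[onz(s,p,.119)[:2]-c for p in(a,b)];d=B-A;mn=(A+B)/2
    print(nm,np.hypot(*A),np.hypot(*B),np.degrees(np.arctan2(d[1],d[0])-yaw),np.degrees(np.arctan2(mn[1],mn[0])-yaw))
E
```

```text
6 0.032289984803290116 0.07005516527043822 -41.511873253822664 -39.93946153877062
5 0.03522519501537041 0.07192193886982681 -43.15383254209718 -43.87384622482183
```

The contact nudged the selector back by 3–4° (now about -40°). It is still seated and fixable. I reposition further out on the +y side and check the position before descending.

```bash
python3 -m pendant '[0.0175,0.0165,0,0,0,0,0,0.0175,0.0165,0,0,0,0,0,0,0,0,0,0,0,0,0,0,0,0,0,0,0]'
```

```text
clock: 7.5
position: [0.6398, -0.1552, 0.1961]
eef_rot: [-180.0, 0.1, 30.6]
force: [-0.9, -0.5, -1.0]
grip_width: -0.003
```

```bash
python3 -m pendant '[0.002,0,-0.025,0,0,0,0,0,0,-0.025,0,0,0,0,0,0,0,0,0,0,0,0,0,0,0,0,0,0]'
```

```text
clock: 8.0
position: [0.6425, -0.1558, 0.1476]
eef_rot: [180.0, -0.0, 30.5]
force: [-0.0, -0.4, 0.3]
grip_width: -0.002
```

```bash
python3 -m pendant '[0,0,-0.025,0,0,0,0,0,0,-0.0245,0,0,0,0,0,0,0,0,0,0,0,0,0,0,0,0,0,0]'; python3 - <<'E'
from h import *
im=grab_frame("side");cv2.imwrite("pics/s7.png",cv2.resize(im[240:400,240:400,::-1],None,fx=3.5,fy=3.5,interpolation=2))
E
```

```text
clock: 8.5
position: [0.6435, -0.1556, 0.099]
eef_rot: [179.9, -0.1, 30.6]
force: [0.3, -0.4, 0.8]
grip_width: 0.001
```

View pics/s7.png

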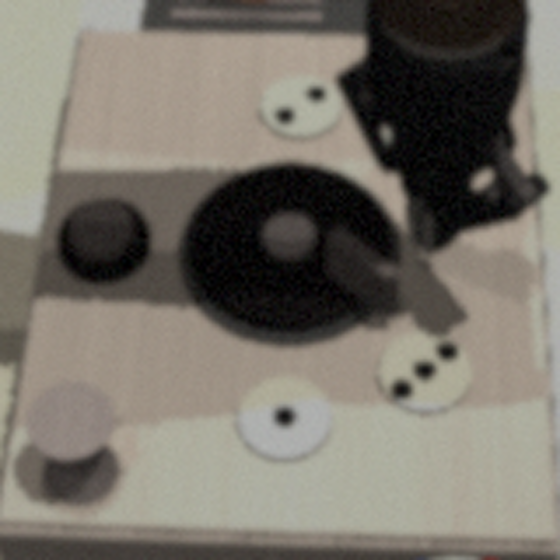

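The finger at (420,225 in the crop) is clear beside the tab. I push straight to the computed final spot.

```bash
python3 -m pendant '[-0.009,-0.005,-0.002,0,0,0,0,-0.008,-0.0044,0,0,0,-0.005,0,-0.006,-0.0033,0,0,0,0,0,-0.004,-0.0022,0,0,0,0,0,0,0,0,0,0,0,0]'; python3 - <<'E'
from h import *
print(read_state()["position"])
E
```

```text
clock: 9.18
position: [0.6155, -0.1705, 0.0955]
eef_rot: [180.0, -0.0, 30.3]
force: [2.1, 0.4, -0.1]
grip_width: -0.006
[ 0.61553729 -0.17050479  0.09546686]
```

```bash
python3 -m pendant '[0.009,0.005,0,0,0,0,0,0.011,0.006,0,0,0,0,0,0,0,0.04,0,0,0,0,0,0,0.05,0,0,0,0,0,0,0,0,0,0,0]'; python3 -m pendant '[-0.03,-0.04,0.02,0,0,0,0,-0.05,-0.05,0,0,0,0,0,-0.05,-0.05,0,0,0,0,0,-0.05,-0.05,0,0,0,0,0,-0.03,-0.03,0,0,0,0,0]';python3 - <<'E'
from tab import *
for n in("top","side"):
    im=grab_frame(n);cv2.imwrite(f"pics/{n}8r.png",im[:,:,::-1])
tab("pics/top8r.png","top",topm,1)
for t in(165,190):tab("pics/side8r.png","side",lambda g:(g.sum(2)>t)&(g.sum(2)<460)&(g[...,2]>g[...,1]+2),1)
print(read_state()["position"])
a=cv2.imread("pics/top8r.png");b=cv2.imread("pics/side8r.png")
cv2.imwrite("pics/c8.png",np.hstack([cv2.resize(a[200:300,370:470],None,fx=4,fy=4,interpolation=2),cv2.resize(b[280:380,290:390],None,fx=4,fy=4,interpolation=2)]))
E
```

```text
clock: 9.8
position: [0.6391, -0.159, 0.1905]
eef_rot: [179.6, -0.4, 30.4]
force: [1.1, 0.8, -0.3]
grip_width: -0.004
clock: 10.42
position: [0.4411, -0.3628, 0.2042]
eef_rot: [-179.9, 0.0, 30.2]
force: [-0.0, 0.8, 0.6]
grip_width: 0.002
top px 107.27777777777777 r 0.0317 0.0748 width [-0.0041  0.004 ] dir -47.43 centroid -46.36 off-axis mm 0.96
side px 129.5 r 0.0308 0.0777 width [-0.0055  0.0054] dir -45.31 centroid -46.62 off-axis mm -1.23
side px 112.80555555555556 r 0.0314 0.0777 width [-0.0049  0.0048] dir -44.91 centroid -46.54 off-axis mm -1.55
[ 0.43995083 -0.36412697  0.20427809]
```

View pics/c8.png

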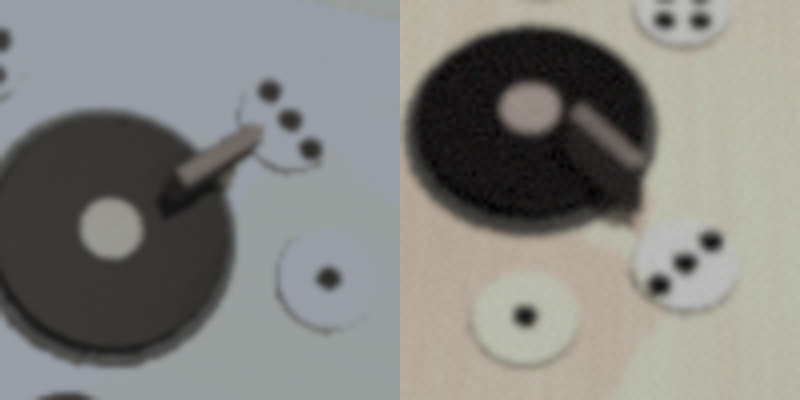

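Both views now give about -46.4° (directions -47.4 and -45.1, centroids -46.4 and -46.6). The target is -45.8°, so the error is about 0.6° or 1 mm at the badge. That is within measurement spread, so I accept it. Next is the key.

```bash
python3 -m pendant '[0.0065,0.053,0,0,0,0,0,0.0065,0.053,0,0,0,0,0,0.0065,0.053,0,0,0,0,0,0.0065,0.053,0,0,0,0,0,0.0065,0.053,0,0,0,0,0]'; python3 -m pendant '[0,0,0,0,0,0,0,0,0,0,0,0,0,0]'
```

```text
clock: 11.15
position: [0.4758, -0.0938, 0.2046]
eef_rot: [-180.0, 0.0, 30.4]
force: [0.2, -0.3, 0.1]
grip_width: -0.001
clock: 11.4
position: [0.4757, -0.0959, 0.2047]
eef_rot: [-180.0, 0.0, 30.4]
force: [-0.5, -0.0, 0.4]
grip_width: 0.002
```

```bash
python3 -m pendant '[-0.002,-0.003,-0.05,0,0,0,0,0,0,-0.04,0,0,0,0,0,0,0,0,0,0,0,0,0,0,0,0,0,0]'; python3 - <<'E'
from h import *
im=grab_frame("side");cv2.imwrite("pics/s9.png",cv2.resize(im[240:400,240:400,::-1],None,fx=3.5,fy=3.5,interpolation=2))
E
```

```text
clock: 11.9
position: [0.4743, -0.1007, 0.1162]
eef_rot: [179.9, -0.1, 30.2]
force: [1.2, -0.4, 0.2]
grip_width: 0.002
```

View pics/s9.png

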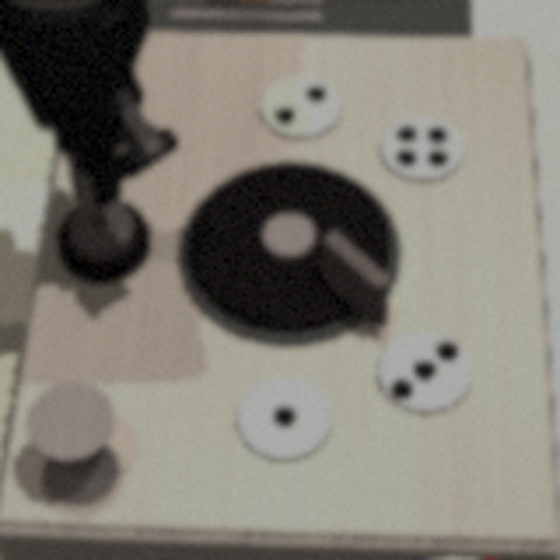

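The fingertip (100,200 in the crop) is right above the key. I descend slowly, watching the force.

```bash
python3 -m pendant '[-0.0005,0.001,-0.012,0,0,0,0,0,0,-0.009,0,0,0,0,0,0,0,0,0,0,0,0,0,0,0,0,0,0]'; python3 -m pendant '[0,0,-0.003,0,0,0,0,0,0,-0.003,0,0,0,0,0,0,0,0,0,0,0,0,0,0,0,0,0,0]'
```

```text
clock: 12.45
position: [0.4729, -0.0986, 0.0941]
eef_rot: [-180.0, 0.0, 30.3]
force: [0.4, 0.0, 0.2]
grip_width: 0.002
clock: 12.95
position: [0.4734, -0.0988, 0.0885]
eef_rot: [180.0, -0.1, 30.3]
force: [0.8, 0.7, 4.1]
grip_width: -0.002
```

```bash
python3 -m pendant '[0,0,-0.0015,0,0,0,0,0,0,-0.0015,0,0,0,0,0,0,0,0,0,0,0,0,0,0,0,0,0,0]'
```

```text
clock: 13.45
position: [0.4734, -0.0988, 0.086]
eef_rot: [179.9, -0.1, 30.3]
force: [-0.4, 1.5, 9.2]
grip_width: 0.001
```

```bash
python3 -m pendant '[0,0,-0.001,0,0,0,0,0,0,0,0,0,0,0,0,0,0,0,0,0,0]'
```

```text
clock: 13.82
position: [0.4735, -0.0988, 0.0859]
eef_rot: [179.9, -0.1, 30.3]
force: [-3.2, 1.1, 15.6]
grip_width: 0.002
```

The key is on its stop: the travel stays at 6 mm (z 0.086) while the force climbs to 15.6 N, well past the 5 N needed. I release, retreat and check.

```bash
python3 -m pendant '[0,0,0.006,0,0,0,0,0,0,0.03,0,0,0,0,0,0,0.05,0,0,0,0,-0.02,0,0.05,0,0,0,0,0,0,0,0,0,0,0]'; python3 -m pendant '[-0.005,-0.05,0,0,0,0,0,-0.005,-0.06,0,0,0,0,0,-0.005,-0.06,0,0,0,0,0,-0.005,-0.06,0,0,0,0,0,0,-0.03,0,0,0,0,0]';python3 - <<'E'
from tab import *
for n in("top","side"):
    im=grab_frame(n);cv2.imwrite(f"pics/{n}10r.png",im[:,:,::-1])
tab("pics/top10r.png","top",topm,1)
for t in(165,190):tab("pics/side10r.png","side",lambda g:(g.sum(2)>t)&(g.sum(2)<460)&(g[...,2]>g[...,1]+2),1)
a=cv2.imread("pics/top10r.png");b=cv2.imread("pics/side10r.png")
cv2.imwrite("pics/c10.png",np.hstack([cv2.resize(a[150:370,200:560],(400,244)),cv2.resize(b[180:480,200:500],(400,400))[:244]]))
cv2.imwrite("pics/c10.png",np.hstack([cv2.resize(a[150:370,200:560],(400,244)),cv2.resize(b[200:480,200:430],(200,244))]))
E
```

```text
clock: 14.45
position: [0.4538, -0.0991, 0.2234]
eef_rot: [179.8, -0.2, 30.3]
force: [0.6, -0.8, -0.1]
grip_width: 0.002
clock: 15.08
position: [0.4312, -0.3611, 0.2173]
eef_rot: [-179.8, 0.1, 30.1]
force: [0.2, 0.9, 0.3]
grip_width: -0.001
top px 107.58333333333333 r 0.0317 0.0749 width [-0.0041  0.0041] dir -47.39 centroid -46.34 off-axis mm 0.96
side px 131.61111111111111 r 0.0307 0.079 width [-0.0055  0.0054] dir -45.81 centroid -46.67 off-axis mm -0.82
side px 115.58333333333333 r 0.0312 0.079 width [-0.0049  0.0048] dir -45.23 centroid -46.54 off-axis mm -1.26
```

View pics/side10r.png

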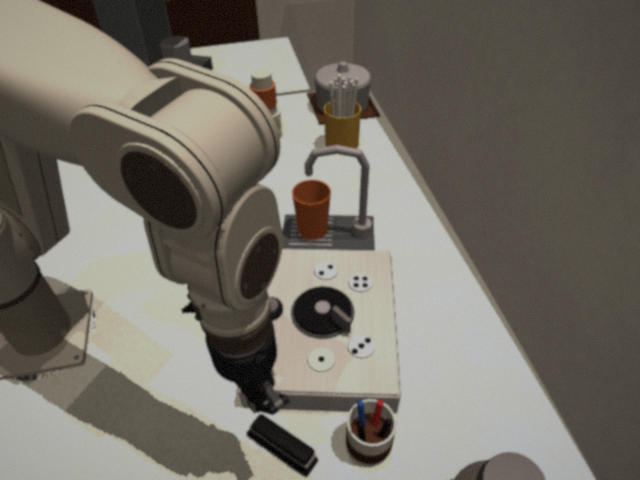

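View pics/c10.png

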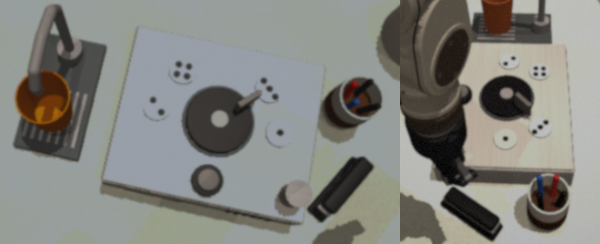

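The views show the selector still on the three-pip badge (about -46.4°). The key is up, and the cup, jigger, stapler and pen pot stand where they were, with the robot clear. Handing in.

```bash
python3 -c "
from rig import *
print(hand_in())"
```

```text
the job is handed in; nothing more can be done
None
```

The selector now points at the three-pip badge, and I pressed the dispense key fully down only after that. I handed in at about 15 s.

- **Selector:** the last top and side views, taken after the press, put the tab at about -46.4°. The four readings ran from -45.2° to -47.4°. The badge is at -45.8°, so the nose is about 1 mm off its middle, which is within my measurement spread.
- **Key:** it reached its stop at 6 mm of travel, with about 16 N at the end. It looks sprung back up in the last top view.
- **Other objects:** the cup, jigger, stapler and pen pot look to be where they started, judged by eye. The robot ended clear of everything.

**One mishap:** on the way back for the last 2° of turn, the sideways move fell short and I descended without checking. The fingertip came down on the tab's nose with about 40.6 N on the tool, against the 40 N limit for the arm or gripper body. The contact looked to be on the fingertip only.

It knocked the selector back 3–4°, which I corrected by pushing again before pressing the key. It looked seated afterwards, but I did not measure its lift directly.

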